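# Load the preserving cooker and clamp its lid

### The arm

A 7-joint arm with a two-finger parallel gripper is mounted at the origin on the work surface. World frame = base frame: x ahead of the robot, y to its left, z up, the work surface at z = 0. Lengths are in m, angles in rad, forces in N, time in s.
With the tool pointing down it reaches from about 0.425 to 0.875 m from the base axis. Payload 8.4 kg.
Tool frame: the origin (TCP) lies at the very end of the fingers, on their centre line; the grasp point (between the pads) lies 19 mm behind it (ctrl.grip_point_offset is the z of the grasp point in the tool frame, in m); z points along the fingers, y is the line along which they close (so a half turn about z gives the same grasp; the last joint's range is limited). The gripper opens to 85 mm and grips with 20 to 120 N. Pads are 22 mm wide; open, the fingers measure 114 mm over their backs; the gripper's body (76 mm by 85 mm) begins 54 mm behind the grasp point. The pads swing forward as they close: fully open they stand 13 mm farther back than shut.
Start: joints at [-1.367, 0.333, 0.04, 1.465, -0.013, 1.343, -0.059], TCP at [0.194, 0.62, 0.231] pointing down, gripper open.
Joint ranges: [-2.58, 2.58], [-0.38, 2.09], [-1.3, 1.39], [0.25, 2.4], [-1.5, 4.64], [0.08, 2.09], [-2.65, 2.65]. Speed limits (rad/s): [2.22, 2.22, 2.79, 2.79, 3.14, 3.14, 3.14].

### API

Orientations are given as a rotation vector (axis times angle).
In Python, from workcell import monitor, capture, camera_model, job_done, ctrl gives the robot as it stands.
- The arm moves only by the tool drive_tool, never from a script. Its argument "motion" is a list that holds one entry, the list of rows, each a list of 7 numbers: the shift along the tool's x, y, z in units of 0.02 m (1.0 is 0.02 m), then the turn, a rotation vector about the tool's x, y, z in units of 6 degrees (1.0 is 6 degrees), then the opening, from 0 (shut) to 1 (fully open). In form: [[[dx, dy, dz, rx, ry, rz, gripper], ...]]. A call has exactly 5 rows; each row shifts and turns the commanded pose from where the row before left it, along the tool's axes as they then stand; what a row does not reach is not made up. A row lasts 1/10 s, in which the tool goes at most 50 mm and 8.59 degrees, less where a joint would pass 70% of its speed; a pose out of reach is approached as far as the arm can. A call with a number of a shift or a turn outside -1 to 1 is refused whole. A call with a gripper value outside its range is refused whole. The fingers move at their own pace and stop on an object; "grip_force" is the grip in N (left out, the last holds). Time passes only in rows, so rows that do not move let the fingers close, or fill a call up. It gives the time, the measured TCP pose, the force, the opening and the grip force at its end, in the units of the state.
- monitor.read_state(): the state, without advancing time (a new reading comes with each control period).
- capture(name): name is "side" or "top"; returns (picture, depth): 420x560x3 uint8, red, green, blue; 420x560 float32, m along the optical axis (not along the pixel's ray), 0 where there is no reading.
- camera_model(name): a dict with "fov_y" (degrees; the focal length in pixels is half the picture's height over the tangent of half this angle, whatever the lens; pixels are square), "cx", "cy" (the principal point, pixels), "xyz" and "rotation" of the camera in the world. Camera axes: x right, y down, z forward; pixel columns grow to the right and rows downward; lengths in m; the calibration is good to about 2 mm. A picture is of the moment at which its call begins. camera_model takes no time and is no camera call.
- job_done(): hands the job in; it is judged then, once.
The state is a dict: "time": time; "qpos": joint angles; "qvel": joint speeds; "joint_torque": joint torques, N m; "ee_pos": TCP position; "tcp_rot": TCP orientation; "force": force on the tool from outside, world axes, zero at the start; "torque": the same for the moment, N m; "finger_gap": finger opening in m; "finger_force": force on a finger pad.
Only numpy, scipy, OpenCV 4.12 (cv2) and the standard library are available. Lean on these libraries where they do the work, as an engineer would, in place of code of your own. Each camera call takes 0.05 s, during which the arm holds its last target. There are 200 camera calls.

### The job

Get the little electric cooker ready for preserving: stand the small capped glass jar upright inside it, setting it down gently without dropping it, then put the steel lid on so that it sits fully home on the rim, and swing the cooker's hinged clamp over until it lies fully down across the lid. Keep the jar upright all the way, and leave the pepper mill, egg cup, salt cellar and can standing where they are.

Things in the scene. Friction and masses are not known exactly. Their poses are not given: they have to be found in the camera images.
- pot: Round white electric cooker, fixed; stands left, middle or right. Open pot, outer diameter 210, height 120, wall 20, so its mouth is 170 wide; inner floor 25 above the worktop. Origin: centre of its underside, z up. The clamp is hinged on its +y side; a black grip stub reaches 126 from the axis on its -y side, 89 to 101 high.
- pot_rim (a point): Centre of the cooker's open mouth, level with the rim, 120 above the worktop; axes as the cooker's.
- jar: Small capped jar, amber glass, paper label, steel cap: diameter 52, height 75, about 0.2 kg, standing on the worktop. Origin: centre of its underside, z up. A pepper mill and an egg cup stand close beyond it (axes 85 to 110 away, on the side away from the robot); its left and right sides are free.
- lid: Loose steel lid, about 0.35 kg, lying right way up. Origin: centre of its underside, z up. Tapered plug z 0 to 12 (radius 74 at bottom, 81 at top; 4 clearance in the mouth), flange of radius 95 from z 12 to 18; seated, it rests on the rim, origin 108 above the cooker's. Black bar handle 64 long along x, 16 wide along y, z 31 to 49, on two feet: grip across its width.
- clamp (a joint): Hinge angle of the cooker's clamp, rad: 0 = lying level across the lid (fully down), 1.57 = straight up, 2.1 = leaning outwards as far as it goes. It stays where it is left; about 1.5 N at its end moves it. Starts between 1.65 and 2.0, clear of the mouth.
- clamp_tip (a point): Middle of the clamp's wide end, 54 from the hinge pin. The clamp is a flat steel strip 20 wide and 8 thick reaching 62 from the hinge, with a cross piece at the end 46 wide (along the hinge line), 16 long and 10 thick.
- clamp_hinge (a point): Middle of the clamp's hinge pin, 114 from the cooker's axis on its +y side and 131 above the worktop; axes as the cooker's. The pin lies along x; the clamp swings from +y (outwards) over the top to -y (inwards). Closed, it lies 1 above the flange of the seated lid.
- mill: Bystander, to be left alone: wooden pepper mill, diameter 48, 140 tall; origin under its centre.
- salt: Bystander, to be left alone: white salt cellar, diameter 42, 58 tall; origin under its centre.
- can: Bystander, to be left alone: steel food can, diameter 72, 108 tall, standing beyond the cooker; origin under its centre.
- eggcup: Bystander, to be left alone: white egg cup, diameter 46, 60 tall, beyond the jar; origin under its centre.
Mind the look-alikes: they are no part of the job. What is shaped like the lid but green or orange is not meant. What is shaped like the jar but green is not meant.

How it is judged:
By the outcome, as a careful person would: the job done as asked, in the order asked, and still so for the second after the job is handed in, with the robot touching nothing.
It also fails if it takes over 70 s, if anything falls off the work surface, if the arm or the gripper's body presses on something with over 40 N, if the wrist force passes 120 N, or if a joint passes its speed limit or range.

## Working session

There is one attempt and no reset: what is moved stays moved. The work goes in short steps, Python scripts to look and compute and a tool call to move; the robot and the scene stay as the last step left them, time stands still between calls to the robot, and variables do not carry over. Pictures are saved under pics/ and viewed, at most 10 in all, crops included, and the job is handed in when it is done.

Besides the shell and the picture viewer there is one more tool, called by a JSON object that holds its "op" and its "data", one argument or row to a line. drive_tool: Moves the arm, as the interface text tells. Shifts and turns lie within -1 to 1; 1 stands for 0.02 m of shift or 6 degrees of turn. Its arguments: {"type":"object","properties":{"motion":{"type":"array"},"grip_force":{"type":"number"}},"required":["motion"]}

```bash
mkdir -p pics; ls
cat > h.py <<'E'
import numpy as np, cv2
from workcell import monitor, capture, camera_model, job_done, ctrl
def grab(n,save=None):
    im,d=capture(n)
    if save: cv2.imwrite(f'pics/{save}.png',im[:,:,::-1])
    return im,d
def cloud(n,d):
    m=camera_model(n); f=210/np.tan(np.radians(m['fov_y'])/2)
    v,u=np.mgrid[0:420,0:560]
    c=np.stack([(u-m['cx'])/f*d,(v-m['cy'])/f*d,d],-1)
    R=np.array(m['rotation'])
    if R.shape!=(3,3): R=cv2.Rodrigues(R.astype(float))[0]
    return c@R.T+np.array(m['xyz'])
E
python3 - <<'E'
from h import *
for n in('top','side'):
    im,d=grab(n,n+'0'); np.savez(n+'0',im=im,d=d); print(camera_model(n))
s=monitor.read_state(); print(s['ee_pos'],s['tcp_rot'],s['finger_gap'],s['time'],ctrl.grip_point_offset)
E
```

```text
pics
{'fov_y': 42.878824871006586, 'cx': 279.7800135218243, 'cy': 205.1911490122413, 'xyz': array([ 0.32215474, -0.0264627 ,  1.55306129]), 'rotation': array([-2.18728059,  2.16585309, -0.09175507])}
{'fov_y': 56.8091300478778, 'cx': 281.0215198786561, 'cy': 216.81988663381898, 'xyz': array([0.32531534, 0.71075869, 0.61195473]), 'rotation': array([-0.2768985 ,  2.6914355 , -1.42566552])}
[0.19372117 0.62003266 0.23052749] [-4.73806195e-01 -3.10552647e+00  2.23029901e-03] 0.08550332045683588 0.1 -0.0187
```

View pics/top0.png

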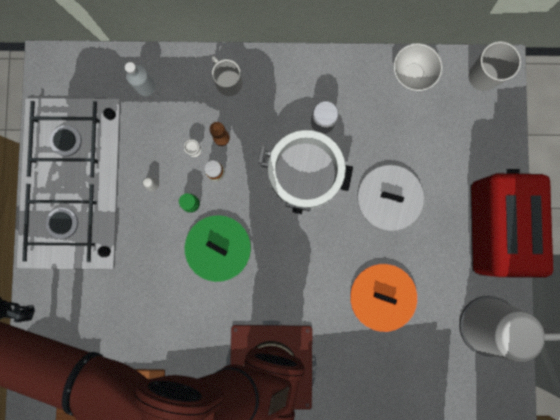

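View pics/side0.png

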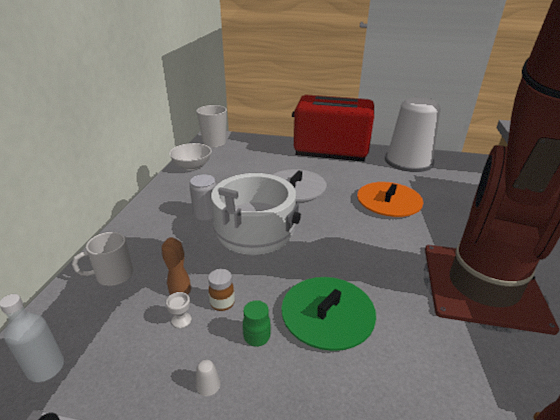

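The top view has the jar at (213,170), the mill at (219,132) and the egg cup at (192,147). The pot is at (307,170), its clamp at (265,157) and its stub at (347,178). The steel lid is at (391,197), with a dark handle on it. The side view has the jar at (221,290) and the clamp leaning outwards at (230,205).

```bash
cat > m.py <<'E'
from h import *
T=np.load('top0.npz');S=np.load('side0.npz')
P=cloud('top',T['d']);Q=cloud('side',S['d'])
def roi(P,u0,u1,v0,v1):
    return P[v0:v1,u0:u1].reshape(-1,3)
def circ(p):
    (c,r)=cv2.minEnclosingCircle(p[:,:2].astype(np.float32)); 
    A=np.c_[2*p[:,:2],np.ones(len(p))]; 
    return np.round(c,4),round(r,4),np.round(np.median(p,0),4),len(p)
def zb(p,a,b): return p[(p[:,2]>a)&(p[:,2]<b)]
print('table',np.median(roi(P,150,180,300,320),0))
print('jar',circ(zb(roi(P,203,226,158,182),.065,.085)))
print('green',circ(zb(roi(P,178,202,192,214),.065,.085)))
print('mill',circ(zb(roi(P,208,232,120,146),.05,.16)))
print('egg',circ(zb(roi(P,182,203,138,158),.03,.075)))
pr=zb(roi(P,260,352,125,213),.11,.127)
print('rim',circ(pr))
def fit(p):
    A=np.c_[2*p[:,:2],np.ones(len(p))];x=np.linalg.lstsq(A,(p[:,:2]**2).sum(1),rcond=None)[0]
    return x[:2],np.sqrt(x[2]+x[:2]@x[:2])
c=circ(pr)[2][:2]
for i in range(4):
    c0=fit(pr)[0] if i==0 else c
    r=np.hypot(*(pr[:,:2]-c0).T); q=pr[(r>.08)&(r<.11)]; c=fit(q)[0]
print('rim fit',fit(q),len(q), np.percentile(np.hypot(*(q[:,:2]-c).T),[2,98]),q[:,2].mean())
l=roi(P,355,428,160,233); lf=zb(l,.010,.026); print('lid',circ(lf),fit(lf))
r=np.hypot(*(lf[:,:2]-lf[:,:2].mean(0)).T)
h=zb(l,.04,.06); print('handle',circ(h),cv2.minAreaRect((h[:,:2]*1000).astype(np.float32)))
cl=zb(roi(P,250,275,140,175),.10,.22); print('clamp top',len(cl),np.round(cl[np.argsort(-cl[:,2])][:8],3))
dark=(T['im'].max(-1)<60)
m=np.zeros_like(dark);m[160:195,340:356]=1; b=P[m&dark]; print('stub',len(b),np.median(b,0),b.min(0),b.max(0))
m=np.zeros_like(dark);m[205:216,288:305]=1; b=P[m&dark]; print('other',len(b),np.median(b,0))
# side: clamp points
rr=np.hypot(Q[...,0]-c[0],Q[...,1]-c[1])
m=(Q[...,2]>.135)&(rr>.08)&(rr<.18)&(Q[...,1]>c[1]+.03)
k=Q[m]; print('side clamp',len(k)); 
if len(k):
    print(k.min(0),k.max(0)); top=k[k[:,2]>k[:,2].max()-.02]; print('crosspiece',top.mean(0),cv2.minAreaRect((top[:,:2]*1000).astype(np.float32)))
    low=k[k[:,2]<.155];print('low',low.mean(0),len(low))
j=roi(Q,205,238,268,312); j=zb(j,.03,.085); print('side jar',np.median(j,0),j.max(0))
for nm,X in(('can',roi(P,310,340,98,132)),):print(nm,circ(zb(X,.09,.12)))
E
python3 m.py
```

```text
table [0.15329776 0.30386364 0.00083236]
jar (array([0.5503, 0.1668]), 0.0237, array([0.5496, 0.1666, 0.0754]), 220)
green (array([0.4575, 0.2363]), 0.0234, array([0.4574, 0.2353, 0.0752]), 220)
mill (array([0.6518, 0.1515]), 0.0217, array([0.6447, 0.148 , 0.1294]), 259)
egg (array([0.6152, 0.2298]), 0.0238, array([0.6151, 0.2312, 0.0536]), 207)
rim (array([ 0.5459, -0.084 ]), 0.1132, array([ 0.5495, -0.0928,  0.1204]), 1630)
rim fit (array([ 0.54631131, -0.09238467]), np.float64(0.09485027928927568)) 1628 [0.0847624  0.10430726] 0.1201498742051279
lid (array([ 0.4622, -0.3506]), 0.1143, array([ 0.4779, -0.3405,  0.0186]), 3160) (array([ 0.47929458, -0.34123019]), np.float64(0.0686497594080319))
handle (array([ 0.4777, -0.3407]), 0.0318, array([ 0.4784, -0.3393,  0.0495]), 133) ((479.0548400878906, -341.114013671875), (63.27582550048828, 16.531185150146484), 74.71825408935547)
clamp top 315 [[0.578 0.021 0.198]
 [0.555 0.031 0.197]
 [0.547 0.028 0.197]
 [0.552 0.031 0.197]
 [0.573 0.021 0.196]
 [0.586 0.024 0.196]
 [0.586 0.026 0.196]
 [0.565 0.023 0.196]]
stub 145 [ 0.52387463 -0.2064142   0.10144031] [ 0.49286283 -0.21996995  0.09453185] [ 0.55714556 -0.18939151  0.10847375]
other 48 [ 0.43588671 -0.07060562  0.08726064]
side clamp 322
[0.55095728 0.01195304 0.13500231] [0.59518647 0.03994857 0.19444473]
crosspiece [0.57248029 0.03150752 0.18693342] ((573.2280883789062, 29.959606170654297), (12.183857917785645, 44.21946334838867), 78.31217956542969)
low [0.56957948 0.02505599 0.14210503] 105
side jar [0.54874517 0.18263082 0.06592912] [0.57692966 0.19595447 0.07818506]
can (array([ 0.6903, -0.1325]), 0.0502, array([ 0.6984, -0.1449,  0.1079]), 520)
```

{"op": "drive_tool", "data": {
  "motion": [
    [[0,0,0,0,0,-0.967,1],[0,0,0,0,0,-0.967,1],[0,0,0,0,0,-0.967,1],[-0.77,-0.98,0,0,0,0,1],[-0.77,-0.98,0,0,0,0,1]]
  ]
}}

```text
time: 0.6
ee_pos: [0.2243, 0.5808, 0.2305]
tcp_rot: [0.004, -3.141, 0.002]
force: [0.5, -0.0, -0.4]
finger_gap: 0.0851
finger_force: 0.0
```

{"op": "drive_tool", "data": {
  "motion": [
    [[-0.77,-0.98,0,0,0,0,1],[-0.77,-0.98,0,0,0,0,1],[-0.77,-0.98,0,0,0,0,1],[-0.77,-0.98,0,0,0,0,1],[-0.77,-0.98,0,0,0,0,1]]
  ]
}}

```text
time: 1.1
ee_pos: [0.3022, 0.4822, 0.2309]
tcp_rot: [0.001, -3.141, 0.001]
force: [0.8, 0.3, -0.2]
finger_gap: 0.0853
finger_force: 0.0
```

{"op": "drive_tool", "data": {
  "motion": [
    [[-0.77,-0.98,0,0,0,0,1],[-0.77,-0.98,0,0,0,0,1],[-0.77,-0.98,0,0,0,0,1],[-0.77,-0.98,0,0,0,0,1],[-0.77,-0.98,0,0,0,0,1]]
  ]
}}

```text
time: 1.6
ee_pos: [0.3793, 0.3843, 0.231]
tcp_rot: [0.002, -3.141, 0.001]
force: [0.2, -0.1, 0.9]
finger_gap: 0.0852
finger_force: 0.0
```

{"op": "drive_tool", "data": {
  "motion": [
    [[-0.77,-0.98,0,0,0,0,1],[-0.77,-0.98,0,0,0,0,1],[-0.77,-0.98,0,0,0,0,1],[-0.77,-0.98,0,0,0,0,1],[-0.77,-0.98,0,0,0,0,1]]
  ]
}}

```text
time: 2.1
ee_pos: [0.4563, 0.2864, 0.231]
tcp_rot: [0.001, -3.141, 0.001]
force: [-0.3, 0.4, -0.6]
finger_gap: 0.0854
finger_force: 0.0
```

{"op": "drive_tool", "data": {
  "motion": [
    [[-0.77,-0.98,0,0,0,0,1],[-0.77,-0.98,0,0,0,0,1],[-0.77,-0.98,0,0,0,0,1],[-0.77,-0.98,0,0,0,0,1],[-0.77,-0.98,0,0,0,0,1]]
  ]
}}

```text
time: 2.6
ee_pos: [0.5334, 0.1886, 0.231]
tcp_rot: [0.002, -3.141, 0.0]
force: [0.0, 1.0, 1.0]
finger_gap: 0.0854
finger_force: 0.0
```

{"op": "drive_tool", "data": {
  "motion": [
    [[-0.42,-0.54,0,0,0,0,1],[-0.42,-0.54,0,0,0,0,1],[0,0,1,0,0,0,1],[0,0,1,0,0,0,1],[0,0,1,0,0,0,1]]
  ]
}}

```text
time: 3.1
ee_pos: [0.5497, 0.1685, 0.1705]
tcp_rot: [0.003, -3.141, -0.001]
force: [-0.7, 1.1, 0.3]
finger_gap: 0.0854
finger_force: 0.0
```

Run:
```python
from h import *
im,d=grab('top'); np.savez('top1',im=im,d=d)
a,b=grab('side','side1'); np.savez('side1',im=a,d=b)
v=np.hstack([cv2.resize(im[110:250,150:290],(400,400)),cv2.resize(a[180:340,140:300],(400,400))])
cv2.imwrite('pics/c1.png',v[:,:,::-1]); print(monitor.read_state()['ee_pos'])
```

```text
[0.54803535 0.16801624 0.16858708]
```

View pics/c1.png

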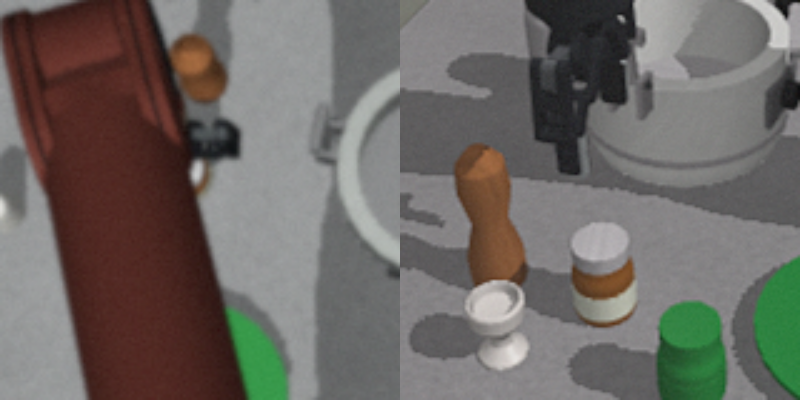

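The side view shows the open gripper straight above the jar: fingertips at about (224,236), cap at (220,276). The mill and egg cup are clear, so I'm descending.

{"op": "drive_tool", "data": {
  "motion": [
    [[-0.08,-0.06,1,0,0,0,1],[0,0,1,0,0,0,1],[0,0,1,0,0,0,1],[0,0,1,0,0,0,1],[0,0,1,0,0,0,1]]
  ]
}}

```text
time: 3.7
ee_pos: [0.5519, 0.1675, 0.0717]
tcp_rot: [-0.003, 3.141, 0.001]
force: [-0.1, 0.1, -1.0]
finger_gap: 0.0855
finger_force: 0.0
```

{"op": "drive_tool", "data": {
  "motion": [
    [[0,0,0.8,0,0,0,1],[0,0,0.8,0,0,0,1],[0,0,0.6,0,0,0,1],[0,0,0,0,0,0,1],[0,0,0,0,0,0,1]]
  ]
}}

```text
time: 4.2
ee_pos: [0.5518, 0.167, 0.028]
tcp_rot: [-0.002, 3.141, 0.0]
force: [-0.9, 0.6, -0.2]
finger_gap: 0.0855
finger_force: 0.0
```

{"op": "drive_tool", "data": {
  "grip_force": 35,
  "motion": [
    [[0,0,0,0,0,0,0.6],[0,0,0,0,0,0,0.4],[0,0,0,0,0,0,0.2],[0,0,0,0,0,0,0],[0,0,0,0,0,0,0]]
  ]
}}

```text
time: 4.7
ee_pos: [0.552, 0.1671, 0.0283]
tcp_rot: [-0.002, 3.14, 0.001]
force: [-1.4, -0.3, 5.3]
finger_gap: 0.0505
finger_force: 35.8
```

{"op": "drive_tool", "data": {
  "motion": [
    [[0,0,0,0,0,0,0],[0,0,0,0,0,0,0],[0,0,0,0,0,0,0],[0,0,0,0,0,0,0],[0,0,0,0,0,0,0]]
  ]
}}

```text
time: 5.2
ee_pos: [0.552, 0.1671, 0.0283]
tcp_rot: [-0.002, 3.14, 0.001]
force: [-1.2, 0.6, 4.4]
finger_gap: 0.0501
finger_force: 35.8
```

{"op": "drive_tool", "data": {
  "motion": [
    [[0,0,-0.3,0,0,0,0],[0,0,-0.7,0,0,0,0],[0,0,-1,0,0,0,0],[0,0,-1,0,0,0,0],[0,0,-1,0,0,0,0]]
  ]
}}

```text
time: 5.7
ee_pos: [0.5514, 0.1666, 0.1091]
tcp_rot: [-0.001, 3.141, 0.0]
force: [-0.3, 0.3, -2.1]
finger_gap: 0.0499
finger_force: 37.2
```

{"op": "drive_tool", "data": {
  "motion": [
    [[0,0,-1,0,0,0,0],[0,0,-1,0,0,0,0],[0,0,-1,0,0,0,0],[0,0,-1,0,0,0,0],[0,0,-1,0,0,0,0]]
  ]
}}

```text
time: 6.2
ee_pos: [0.5513, 0.1664, 0.2092]
tcp_rot: [-0.001, 3.141, 0.0]
force: [0.1, -0.3, -2.3]
finger_gap: 0.05
finger_force: 37.2
```

{"op": "drive_tool", "data": {
  "motion": [
    [[0,0,-1,0,0,0,0],[0,0,-1,0,0,0,0],[0,0,-1,0,0,0,0],[0,0,-0.4,0,0,0,0],[0,0,0,0,0,0,0]]
  ]
}}

```text
time: 6.7
ee_pos: [0.5519, 0.1667, 0.2768]
tcp_rot: [-0.001, 3.14, 0.002]
force: [0.5, -0.2, -3.6]
finger_gap: 0.05
finger_force: 37.3
```

Run:
```python
from h import *
a,b=grab('side'); np.savez('side2',im=a,d=b)
cv2.imwrite('pics/c2.png',cv2.resize(a[60:340,100:380],(560,560))[:,:,::-1]); s=monitor.read_state();print(s['ee_pos'],s['qpos'],s['force'],s['finger_gap'])
```

```text
[0.55141398 0.1666492  0.27553333] [-0.71126029  0.16263041  0.38945022  1.60141204 -0.06264832  1.38936342
  1.25649884] [-0.38589292 -0.24896178 -3.28498303] 0.05010842671436588
```

View pics/c2.png

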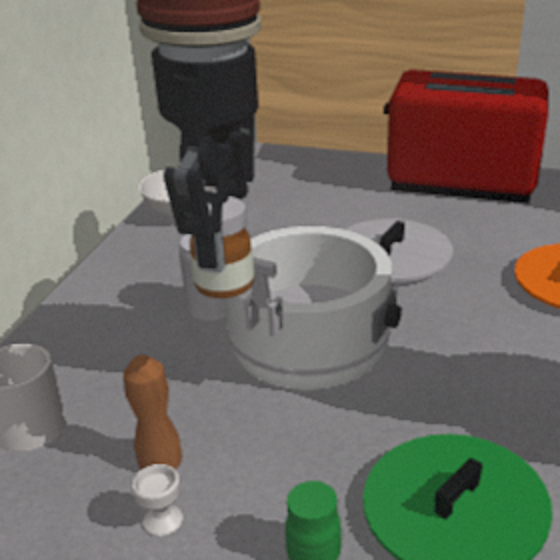

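The picture shows the jar held upright at (222,260), clear of everything. Carrying it over to the pot.

{"op": "drive_tool", "data": {
  "motion": [
    [[0,-0.4,0,0,0,0,0],[0,-0.8,0,0,0,0,0],[0.05,-1,0,0,0,0,0],[0.05,-1,0,0,0,0,0],[0.05,-1,0,0,0,0,0]]
  ]
}}

```text
time: 7.25
ee_pos: [0.5481, 0.0801, 0.2746]
tcp_rot: [-0.001, -3.14, 0.001]
force: [-0.0, 0.0, -2.3]
finger_gap: 0.05
finger_force: 37.2
```

{"op": "drive_tool", "data": {
  "motion": [
    [[0.05,-1,0,0,0,0,0],[0.05,-1,0,0,0,0,0],[0,-1,0,0,0,0,0],[0,-1,0,0,0,0,0],[0,-1,0,0,0,0,0]]
  ]
}}

```text
time: 7.75
ee_pos: [0.5459, -0.0199, 0.2747]
tcp_rot: [-0.001, -3.141, 0.001]
force: [-0.1, 0.4, -2.8]
finger_gap: 0.0502
finger_force: 37.2
```

{"op": "drive_tool", "data": {
  "motion": [
    [[0,-1,0,0,0,0,0],[0,-1,0,0,0,0,0],[0,-0.9,0,0,0,0,0],[0,-0.7,0,0,0,0,0],[0,-0.15,0,0,0,0,0]]
  ]
}}

```text
time: 8.25
ee_pos: [0.5459, -0.0952, 0.2751]
tcp_rot: [-0.004, -3.141, 0.001]
force: [0.4, -0.9, -3.4]
finger_gap: 0.0501
finger_force: 37.2
```

{"op": "drive_tool", "data": {
  "motion": [
    [[0,0.1,0.5,0,0,0,0],[0,0,1,0,0,0,0],[0,0,1,0,0,0,0],[0,0,1,0,0,0,0],[0,0,1,0,0,0,0]]
  ]
}}

```text
time: 8.75
ee_pos: [0.5464, -0.0886, 0.1836]
tcp_rot: [0.005, -3.141, -0.001]
force: [1.0, -0.0, -2.3]
finger_gap: 0.0501
finger_force: 37.2
```

{"op": "drive_tool", "data": {
  "motion": [
    [[0,0,1,0,0,0,0],[0,0,1,0,0,0,0],[0,0,1,0,0,0,0],[0,0,1,0,0,0,0],[0,0,1,0,0,0,0]]
  ]
}}

```text
time: 9.25
ee_pos: [0.5463, -0.0886, 0.0836]
tcp_rot: [0.004, -3.141, -0.001]
force: [0.3, -0.7, -3.7]
finger_gap: 0.0501
finger_force: 37.2
```

{"op": "drive_tool", "data": {
  "motion": [
    [[0,0,0.6,0,0,0,0],[0,0,0.3,0,0,0,0],[0,0,0.2,0,0,0,0],[0,0,0.1,0,0,0,0],[0,0,0,0,0,0,0]]
  ]
}}

```text
time: 9.75
ee_pos: [0.547, -0.0902, 0.0617]
tcp_rot: [-0.002, 3.141, -0.0]
force: [-0.0, -0.6, -1.9]
finger_gap: 0.0499
finger_force: 37.2
```

{"op": "drive_tool", "data": {
  "motion": [
    [[0,0,0.1,0,0,0,0],[0,0,0.1,0,0,0,0],[0,0,0.08,0,0,0,0],[0,0,0.04,0,0,0,0],[0,0,0,0,0,0,0]]
  ]
}}

```text
time: 10.25
ee_pos: [0.5466, -0.0903, 0.0548]
tcp_rot: [0.001, -3.141, 0.0]
force: [0.3, -0.2, -2.6]
finger_gap: 0.0501
finger_force: 37.2
```

{"op": "drive_tool", "data": {
  "motion": [
    [[0,0,0.03,0,0,0,0],[0,0,0.03,0,0,0,0],[0,0,0.03,0,0,0,0],[0,0,0,0,0,0,0],[0,0,0,0,0,0,0]]
  ]
}}

```text
time: 10.75
ee_pos: [0.5468, -0.0903, 0.0534]
tcp_rot: [-0.001, 3.141, 0.0]
force: [-1.7, 0.6, 2.9]
finger_gap: 0.05
finger_force: 37.7
```

{"op": "drive_tool", "data": {
  "motion": [
    [[0,0,0,0,0,0,0.6],[0,0,0,0,0,0,0.7],[0,0,0,0,0,0,0.8],[0,0,0,0,0,0,1],[0,0,0,0,0,0,1]]
  ]
}}

```text
time: 11.25
ee_pos: [0.5468, -0.0903, 0.0532]
tcp_rot: [-0.001, 3.141, -0.0]
force: [0.7, 0.2, -0.8]
finger_gap: 0.0851
finger_force: 0.0
```

{"op": "drive_tool", "data": {
  "motion": [
    [[0,0,0,0,0,0,1],[0,0,-0.2,0,0,0,1],[0,0,-0.5,0,0,0,1],[0,0,-1,0,0,0,1],[0,0,-1,0,0,0,1]]
  ]
}}

```text
time: 11.75
ee_pos: [0.5466, -0.0904, 0.1084]
tcp_rot: [0.001, -3.141, 0.0]
force: [-0.1, 0.2, -0.2]
finger_gap: 0.0855
finger_force: 0.0
```

{"op": "drive_tool", "data": {
  "motion": [
    [[0,0,-1,0,0,0,1],[0,0,-1,0,0,0,1],[0,0,-1,0,0,0,1],[0,0,-1,0,0,0,1],[0,0,-1,0,0,0,1]]
  ]
}}

```text
time: 12.25
ee_pos: [0.5467, -0.0905, 0.2089]
tcp_rot: [-0.001, 3.141, 0.0]
force: [0.4, -0.1, -0.1]
finger_gap: 0.0855
finger_force: 0.0
```

{"op": "drive_tool", "data": {
  "motion": [
    [[0,0,-1,0,0,0,1],[0,-0.4,-1,0,0,0,1],[0.3,-0.9,0,0,0,0,1],[0.3,-1,0,0,0,0,1],[0.3,-1,0,0,0,0,1]]
  ]
}}

```text
time: 12.75
ee_pos: [0.5286, -0.1571, 0.2483]
tcp_rot: [-0.002, 3.14, 0.0]
force: [0.2, -0.2, -0.2]
finger_gap: 0.0857
finger_force: 0.0
```

{"op": "drive_tool", "data": {
  "motion": [
    [[0.3,-1,0,0,0,0,1],[0.3,-1,0,0,0,0,1],[0.3,-1,0,0,0,0,1],[0.3,-1,0,0,0,0,1],[0.3,-1,0,0,0,0,1]]
  ]
}}

```text
time: 13.25
ee_pos: [0.4985, -0.2573, 0.2481]
tcp_rot: [-0.001, 3.141, -0.0]
force: [-0.1, -0.2, 0.0]
finger_gap: 0.0853
finger_force: 0.0
```

{"op": "drive_tool", "data": {
  "motion": [
    [[0.3,-1,0,0,0,0,1],[0.3,-1,0,0,0,0,1],[0.2,-0.9,0,0,0,0,1],[0.1,-0.3,0,0,0,0,1],[0,0,0,0,0,0,1]]
  ]
}}

```text
time: 13.75
ee_pos: [0.4805, -0.3211, 0.2477]
tcp_rot: [0.001, 3.141, -0.001]
force: [0.2, 0.2, 0.5]
finger_gap: 0.0856
finger_force: 0.0
```

{"op": "drive_tool", "data": {
  "motion": [
    [[0.05,-0.6,0,0,0,0,1],[0.02,-0.4,0,0,0,0,1],[0,0,0,0,0,0.975,1],[0,0,0.5,0,0,0.975,1],[0,0,0.5,0,0,0.975,1]]
  ]
}}

```text
time: 14.25
ee_pos: [0.4798, -0.3407, 0.2271]
tcp_rot: [0.484, 3.104, -0.0]
force: [0.1, 0.1, 0.6]
finger_gap: 0.0852
finger_force: 0.0
```

{"op": "drive_tool", "data": {
  "motion": [
    [[0,0,0.5,0,0,0.975,1],[0,0,0.5,0,0,0.975,1],[0,0,0.5,0,0,0.975,1],[0,0,0.5,0,0,0.975,1],[0,0,0.5,0,0,0.975,1]]
  ]
}}

```text
time: 14.75
ee_pos: [0.4797, -0.3404, 0.1768]
tcp_rot: [-1.252, -2.881, 0.0]
force: [0.1, -0.2, -0.1]
finger_gap: 0.0857
finger_force: 0.0
```

{"op": "drive_tool", "data": {
  "motion": [
    [[0,0,0.5,0,0,0.975,1],[0,0,0.5,0,0,0.975,1],[0,0,0.5,0,0,0.975,1],[0,0,0.5,0,0,0.975,1],[0,0,0.5,0,0,0.975,1]]
  ]
}}

```text
time: 15.25
ee_pos: [0.4798, -0.3404, 0.1268]
tcp_rot: [1.939, 2.472, -0.0]
force: [-0.2, -1.2, 0.8]
finger_gap: 0.0854
finger_force: 0.0
```

{"op": "drive_tool", "data": {
  "motion": [
    [[0,0,0.3,0,0,0.975,1],[0,0,0.3,0,0,0.975,1],[0,0,0.3,0,0,0.975,1],[0,0,0,0,0,0.975,1],[0,0,0,0,0,0.975,1]]
  ]
}}

```text
time: 15.75
ee_pos: [0.4797, -0.3404, 0.1089]
tcp_rot: [-2.5, -1.903, 0.001]
force: [0.5, 0.0, 0.6]
finger_gap: 0.0852
finger_force: 0.0
```

Run:
```python
from h import *
im,d=grab('top'); a,b=grab('side'); np.savez('t3',im=im,d=d,a=a,b=b)
v=np.hstack([cv2.resize(im[110:250,250:430],(400,311)),cv2.resize(a[130:270,170:350],(400,311))])
cv2.imwrite('pics/c3.png',v[:,:,::-1]); s=monitor.read_state();print(s['ee_pos'],s['qpos'])
print(cv2.Rodrigues(s['tcp_rot'])[0].round(3))
P=cloud('top',d);p=P[125:213,262:350].reshape(-1,3);r=np.hypot(p[:,0]-.546,p[:,1]+.0925)
q=p[(r<.07)&(p[:,2]>.08)&(p[:,2]<.115)];print(len(q),q.min(0),q.max(0),np.median(q,0))
```

```text
[ 0.4798221  -0.34033277  0.10896161] [-0.27618339  0.48498545  1.05138191  1.80213975 -0.46345059  1.12839446
  0.66470722]
[[ 0.264  0.965 -0.001]
 [ 0.965 -0.264 -0.   ]
 [-0.001 -0.    -1.   ]]
228 [ 0.52249069 -0.11358556  0.0822898 ] [ 0.56740645 -0.06936975  0.10813457] [ 0.54423486 -0.09143056  0.10045585]
```

View pics/c3.png

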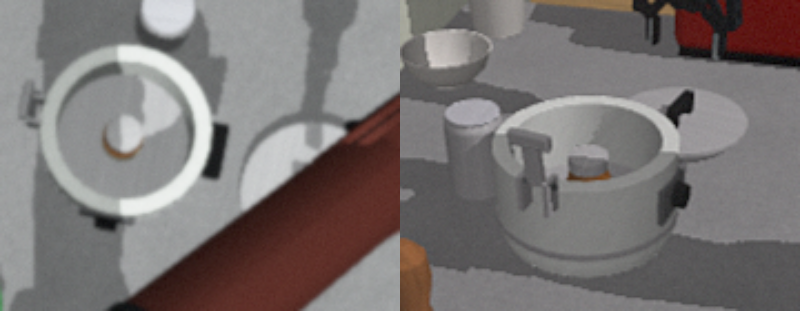

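The jar stands upright at the pot centre: cap at (0.544,-0.091), height 0.100. The gripper is over the lid handle and lined up with it. Descending to grip.

{"op": "drive_tool", "data": {
  "motion": [
    [[0,0,1,0,0,0,1],[0,0,1,0,0,0,1],[0,0,1,0,0,0,1],[0,0,0.7,0,0,0,1],[0,0,0.4,0,0,0,1]]
  ]
}}

```text
time: 16.35
ee_pos: [0.4793, -0.3401, 0.0261]
tcp_rot: [-2.494, -1.909, 0.001]
force: [-0.8, -0.3, 0.4]
finger_gap: 0.0854
finger_force: 0.0
```

{"op": "drive_tool", "data": {
  "grip_force": 60,
  "motion": [
    [[0,0,0,0,0,0,1],[0,0,0,0,0,0,0.5],[0,0,0,0,0,0,0.2],[0,0,0,0,0,0,0],[0,0,0,0,0,0,0]]
  ]
}}

```text
time: 16.85
ee_pos: [0.4799, -0.3404, 0.0276]
tcp_rot: [2.496, 1.907, 0.001]
force: [0.3, -0.1, -0.1]
finger_gap: 0.0282
finger_force: 0.0
```

{"op": "drive_tool", "data": {
  "motion": [
    [[0,0,0,0,0,0,0],[0,0,0,0,0,0,0],[0,0,0,0,0,0,0],[0,0,0,0,0,0,0],[0,0,0,0,0,0,0]]
  ]
}}

```text
time: 17.35
ee_pos: [0.4802, -0.3406, 0.0278]
tcp_rot: [2.495, 1.907, 0.001]
force: [0.8, 0.4, 5.9]
finger_gap: 0.0149
finger_force: 59.8
```

{"op": "drive_tool", "data": {
  "motion": [
    [[0,0,-0.2,0,0,0,0],[0,0,-0.5,0,0,0,0],[0,0,-0.8,0,0,0,0],[0,0,-1,0,0,0,0],[0,0,-1,0,0,0,0]]
  ]
}}

```text
time: 17.85
ee_pos: [0.4793, -0.3405, 0.0988]
tcp_rot: [2.497, 1.906, -0.0]
force: [0.1, 0.7, -3.8]
finger_gap: 0.0148
finger_force: 58.7
```

{"op": "drive_tool", "data": {
  "motion": [
    [[0,0,-1,0,0,0,0],[0,0,-1,0,0,0,0],[0,0,-1,0,0,0,0],[0,0,-1,0,0,0,0],[0,0,0,0,0,0,0]]
  ]
}}

```text
time: 18.35
ee_pos: [0.4803, -0.3416, 0.1803]
tcp_rot: [2.494, 1.904, 0.003]
force: [-0.1, -0.5, -2.7]
finger_gap: 0.0147
finger_force: 58.8
```

{"op": "drive_tool", "data": {
  "motion": [
    [[0.3,0,0,0,0,0,0],[0.6,0,0,0,0,0,0],[0.9,0,0,0,0,0,0],[1,0,0,0,0,0,0],[1,0,0,0,0,0,0]]
  ]
}}

```text
time: 18.85
ee_pos: [0.499, -0.2655, 0.1758]
tcp_rot: [-2.495, -1.906, 0.002]
force: [0.7, -0.8, -2.6]
finger_gap: 0.015
finger_force: 58.7
```

{"op": "drive_tool", "data": {
  "motion": [
    [[1,0,0,0,0,0,0],[1,0,0,0,0,0,0],[1,0,0,0,0,0,0],[1,0,0,0,0,0,0],[1,0,0,0,0,0,0]]
  ]
}}

```text
time: 19.35
ee_pos: [0.5252, -0.1689, 0.1759]
tcp_rot: [-2.495, -1.907, 0.002]
force: [0.3, 0.2, -2.9]
finger_gap: 0.0149
finger_force: 58.7
```

{"op": "drive_tool", "data": {
  "motion": [
    [[1,0,0,0,0,0,0],[1,0,0,0,0,0,0],[0.8,0,0,0,0,0,0],[0.5,0,0,0,0,0,0],[0.2,0,0,0,0,0,0]]
  ]
}}

```text
time: 19.85
ee_pos: [0.5443, -0.1018, 0.1767]
tcp_rot: [-2.495, -1.909, 0.001]
force: [-0.0, -0.7, -2.6]
finger_gap: 0.0145
finger_force: 58.8
```

{"op": "drive_tool", "data": {
  "motion": [
    [[0.3,0,0,0,0,0,0],[0.2,0,0,0,0,0,0],[0,0,0,0,0,0,0],[0,0,0,0,0,0,0],[0,0,0,0,0,0,0]]
  ]
}}

```text
time: 20.35
ee_pos: [0.5467, -0.0939, 0.1772]
tcp_rot: [2.497, 1.906, -0.0]
force: [-0.3, 0.6, -3.2]
finger_gap: 0.0144
finger_force: 58.8
```

Run:
```python
from h import *
im,d=grab('top'); a,b=grab('side'); np.savez('t4',im=im,d=d,a=a,b=b)
v=np.hstack([cv2.resize(im[110:250,230:410],(400,311)),cv2.resize(a[100:240,170:350],(400,311))])
cv2.imwrite('pics/c4.png',v[:,:,::-1]); s=monitor.read_state();print(s['ee_pos'],s['qpos'],s['finger_gap'])
R=cv2.Rodrigues(s['tcp_rot'])[0];print(R.round(4)); print((R.T@(np.array([.5475,-.0919,0])-s['ee_pos']))/.02)
# lid flange plane in side/top depth
for n,dd in(('top',d),('side',b)):
    Q=cloud(n,dd).reshape(-1,3); r=np.hypot(Q[:,0]-.546,Q[:,1]+.092); q=Q[(r<.092)&(r>.045)&(Q[:,2]>.14)&(Q[:,2]<.185)]
    if len(q)>50:
        c,*_=np.linalg.lstsq(np.c_[q[:,:2]-[.546,-.092],np.ones(len(q))],q[:,2],rcond=None); print(n,len(q),c)
```

```text
[ 0.54677685 -0.09373031  0.1771684 ] [-0.87381791  0.32306606  1.16350091  1.81192819 -0.31622888  1.21468187
  0.11689211] 0.014463657659452097
[[ 2.635e-01  9.647e-01  1.000e-04]
 [ 9.647e-01 -2.635e-01 -0.000e+00]
 [-0.000e+00  1.000e-04 -1.000e+00]]
[0.0981033  0.0101778  8.85841748]
top 587 [-0.0033544   0.00127113  0.16788519]
side 1506 [-7.69489252e-05 -1.46105870e-03  1.67992968e-01]
```

View pics/c4.png

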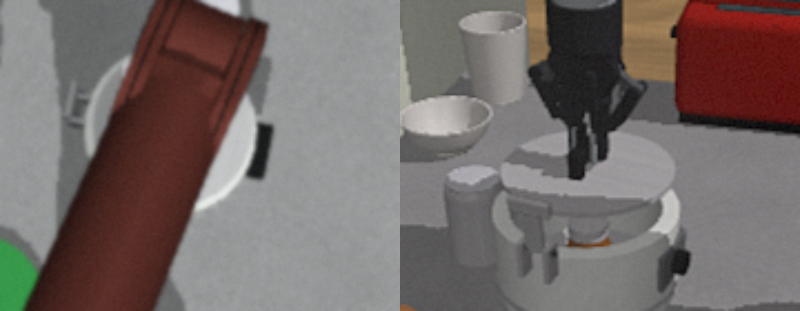

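The lid is level over the mouth: flange top at 0.168, so its underside is at 0.150, with under 0.3° of tilt. Lowering it.

{"op": "drive_tool", "data": {
  "motion": [
    [[0.1,0.01,0.2,0,0,0,0],[0,0,0.4,0,0,0,0],[0,0,0.4,0,0,0,0],[0,0,0.3,0,0,0,0],[0,0,0.2,0,0,0,0]]
  ]
}}

```text
time: 20.95
ee_pos: [0.5472, -0.0915, 0.1462]
tcp_rot: [-2.496, -1.907, 0.002]
force: [-0.4, -0.2, -3.3]
finger_gap: 0.0149
finger_force: 58.8
```

{"op": "drive_tool", "data": {
  "motion": [
    [[0,0,0.15,0,0,0,0],[0,0,0.15,0,0,0,0],[0,0,0.1,0,0,0,0],[0,0,0.05,0,0,0,0],[0,0,0,0,0,0,0]]
  ]
}}

```text
time: 21.45
ee_pos: [0.5478, -0.0915, 0.1382]
tcp_rot: [2.496, 1.907, 0.0]
force: [0.8, -0.3, -3.4]
finger_gap: 0.0149
finger_force: 58.8
```

{"op": "drive_tool", "data": {
  "motion": [
    [[0,0,0.05,0,0,0,0],[0,0,0.05,0,0,0,0],[0,0,0.03,0,0,0,0],[0,0,0.02,0,0,0,0],[0,0,0,0,0,0,0]]
  ]
}}

```text
time: 21.95
ee_pos: [0.5482, -0.0917, 0.1358]
tcp_rot: [2.496, 1.906, 0.002]
force: [2.8, -1.5, 4.6]
finger_gap: 0.0149
finger_force: 59.9
```

{"op": "drive_tool", "data": {
  "motion": [
    [[0,0,0,0,0,0,0.2],[0,0,0,0,0,0,0.5],[0,0,0,0,0,0,0.7],[0,0,0,0,0,0,0.7],[0,0,-0.3,0,0,0,0.7]]
  ]
}}

```text
time: 22.45
ee_pos: [0.547, -0.0913, 0.1407]
tcp_rot: [-2.496, -1.907, 0.002]
force: [-0.1, 1.2, -0.2]
finger_gap: 0.0602
finger_force: 0.0
```

{"op": "drive_tool", "data": {
  "motion": [
    [[0,0,-1,0,0,0,0.7],[0,0,-1,0,0,0,0.7],[0,0,-1,0,0,0,0.5],[0,0,-1,0,0,0,0.2],[0,0,-1,0,0,0,0]]
  ]
}}

```text
time: 22.95
ee_pos: [0.5474, -0.0916, 0.2423]
tcp_rot: [-2.497, -1.907, -0.0]
force: [1.3, -0.1, 0.1]
finger_gap: 0.0166
finger_force: 0.0
```

```bash
cat > chk.py <<'E'
from h import *
a,b=grab('side'); s=monitor.read_state();print(s['ee_pos'].round(4),s['qpos'].round(3),s['finger_gap'],s['time'])
Q=cloud('side',b).reshape(-1,3); r=np.hypot(Q[:,0]-.547,Q[:,1]+.092)
q=Q[(r<.09)&(r>.045)&(Q[:,2]>.10)&(Q[:,2]<.136)]
c,*_=np.linalg.lstsq(np.c_[q[:,:2]-[.547,-.092],np.ones(len(q))],q[:,2],rcond=None); print('flange',len(q),c)
k=Q[(Q[:,2]>.136)&(Q[:,2]<.21)&(r>.06)&(r<.18)&(Q[:,1]>-.06)]; 
if len(k):
    top=k[k[:,2]>k[:,2].max()-.012]; print('clamp',len(k),k.min(0).round(3),k.max(0).round(3),top.mean(0).round(4))
E
python3 chk.py
```

```text
[ 0.5488 -0.0922  0.2453] [-0.94   0.253  1.218  1.72  -0.245  1.336  0.058] 0.008780040008034092 23.0
flange 1298 [-0.00025218 -0.00101266  0.12665377]
clamp 313 [0.551 0.013 0.136] [0.595 0.039 0.194] [0.5722 0.0315 0.1892]
```

The lid is fully seated and level, with its flange at 0.1266. Next I go round outside the clamp with the fingers shut.

{"op": "drive_tool", "data": {
  "motion": [
    [[0.9,-0.07,0,0,0,0,0],[1,-0.07,0,0,0,0,0],[1,-0.07,0,0,0,0,0],[1,-0.07,0,0,0,0,0],[1,-0.07,0,0,0,0,0]]
  ]
}}

```text
time: 23.5
ee_pos: [0.5668, 0.0061, 0.2413]
tcp_rot: [-2.497, -1.907, -0.0]
force: [-0.4, 0.1, -0.1]
finger_gap: -0.0001
finger_force: 0.0
```

{"op": "drive_tool", "data": {
  "motion": [
    [[1,-0.07,0,0,0,0,0],[1,-0.07,0,0,0,0,0],[1,-0.07,0,0,0,0,0],[0.6,-0.07,0,0,0,0,0],[0,0,0,0,0,0,0]]
  ]
}}

```text
time: 24.0
ee_pos: [0.5803, 0.0782, 0.2408]
tcp_rot: [2.494, 1.911, -0.001]
force: [-0.3, -0.0, 0.4]
finger_gap: -0.0001
finger_force: 0.0
```

{"op": "drive_tool", "data": {
  "motion": [
    [[0,0,0.7,0,0,0,0],[0,0,1,0,0,0,0],[0,0,1,0,0,0,0],[0,0,0.8,0,0,0,0],[0,0,0.5,0,0,0,0]]
  ]
}}

```text
time: 24.5
ee_pos: [0.5793, 0.0748, 0.1594]
tcp_rot: [-2.497, -1.905, 0.002]
force: [-0.4, 0.6, -1.0]
finger_gap: -0.0001
finger_force: 0.0
```

```bash
python3 chk.py
python3 - <<'E'
from h import *
a,b=grab('side');cv2.imwrite('pics/c5.png',cv2.resize(a[80:280,140:360],(550,500))[:,:,::-1])
E
```

```text
[0.5789 0.0751 0.1585] [-1.064  0.416  1.091  1.761 -0.393  1.209 -0.132] -0.0002489024486419526 24.55
flange 1075 [ 0.00137318 -0.0001929   0.12668639]
clamp 304 [0.546 0.013 0.136] [0.602 0.087 0.21 ] [0.5782 0.0805 0.2054]
```

View pics/c5.png

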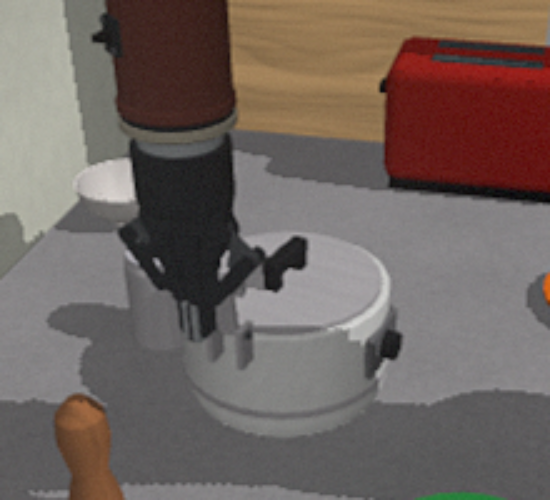

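The picture shows the lid seated, with the shut fingers at (200,330) just outside the clamp. Pushing it inwards.

{"op": "drive_tool", "data": {
  "motion": [
    [[-0.4,0.03,-0.3,0,0,0,0],[-0.5,0.03,0,0,0,0,0],[-0.5,0.03,0,0,0,0,0],[-0.5,0.03,0,0,0,0,0],[-0.5,0.03,0,0,0,0,0]]
  ]
}}

```text
time: 25.1
ee_pos: [0.5705, 0.028, 0.1675]
tcp_rot: [-2.497, -1.907, -0.002]
force: [0.9, 2.5, 0.2]
finger_gap: 0.0001
finger_force: 0.8
```

{"op": "drive_tool", "data": {
  "motion": [
    [[-0.4,0.03,0,0,0,0,0],[-0.4,0.03,0,0,0,0,0],[-0.4,0.03,0,0,0,0,0],[-0.2,0.01,0,0,0,0,0],[0,0,0,0,0,0,0]]
  ]
}}

```text
time: 25.6
ee_pos: [0.5648, 0.0002, 0.1672]
tcp_rot: [2.497, 1.905, -0.0]
force: [0.2, 0.3, 0.3]
finger_gap: -0.0001
finger_force: 0.0
```

{"op": "drive_tool", "data": {
  "motion": [
    [[-0.3,0.02,0.1,0,0,0,0],[-0.4,0.03,0.2,0,0,0,0],[-0.4,0.03,0.3,0,0,0,0],[-0.3,0.02,0.3,0,0,0,0],[0,0,0.3,0,0,0,0]]
  ]
}}

```text
time: 26.1
ee_pos: [0.5591, -0.0279, 0.1425]
tcp_rot: [2.498, 1.905, -0.001]
force: [-0.9, -0.4, 1.8]
finger_gap: 0.0001
finger_force: 0.4
```

{"op": "drive_tool", "data": {
  "motion": [
    [[0,0,0.1,0,0,0,0],[0,0,0.1,0,0,0,0],[0,0,0.05,0,0,0,0],[0,0,0.05,0,0,0,0],[0,0,0,0,0,0,0]]
  ]
}}

```text
time: 26.6
ee_pos: [0.5596, -0.0261, 0.1372]
tcp_rot: [-2.496, -1.907, -0.0]
force: [-0.2, -0.4, 0.1]
finger_gap: -0.0002
finger_force: 0.2
```

{"op": "drive_tool", "data": {
  "motion": [
    [[0,0,0.05,0,0,0,0],[0,0,0.05,0,0,0,0],[0,0,0.05,0,0,0,0],[0,0,0.05,0,0,0,0],[0,0,0,0,0,0,0]]
  ]
}}

```text
time: 27.1
ee_pos: [0.5601, -0.0263, 0.1362]
tcp_rot: [-2.495, -1.906, -0.003]
force: [-14.9, 3.2, 38.4]
finger_gap: -0.0004
finger_force: 19.3
```

{"op": "drive_tool", "data": {
  "motion": [
    [[0,0,-0.4,0,0,0,0],[0,0,-0.8,0,0,0,0],[0,0,-1,0,0,0,0],[0,0,-1,0,0,0,0],[0,0,-1,0,0,0,0]]
  ]
}}

```text
time: 27.6
ee_pos: [0.5595, -0.0264, 0.2185]
tcp_rot: [2.496, 1.907, 0.0]
force: [-0.1, 0.4, 0.9]
finger_gap: -0.0
finger_force: 0.0
```

{"op": "drive_tool", "data": {
  "motion": [
    [[0,0,-1,0,0,0,0],[0,0,-1,0,0,0,0],[1,0,0,0,0,0,0],[1,0,0,0,0,0,0],[1,0,0,0,0,0,0]]
  ]
}}

```text
time: 28.1
ee_pos: [0.5754, 0.0342, 0.2565]
tcp_rot: [-2.494, -1.909, 0.001]
force: [0.3, 1.0, -0.7]
finger_gap: -0.0001
finger_force: 0.0
```

{"op": "drive_tool", "data": {
  "motion": [
    [[1,0,0,0,0,0,0],[1,0,0,0,0,0,0],[1,0,0,0,0,0,0],[1,0,0,0,0,0,0],[1,0,0,0,0,0,0]]
  ]
}}

```text
time: 28.6
ee_pos: [0.602, 0.1297, 0.2569]
tcp_rot: [2.496, 1.907, -0.0]
force: [-0.0, 0.6, 0.7]
finger_gap: -0.0001
finger_force: 0.0
```

{"op": "drive_tool", "data": {
  "motion": [
    [[1,0,0,0,0,0,0],[1,0,0,0,0,0,0],[1,0,0,0,0,0,0],[0.5,0,0,0,0,0,0],[0,0,0,0,0,0,0]]
  ]
}}

```text
time: 29.1
ee_pos: [0.6202, 0.1975, 0.2567]
tcp_rot: [2.494, 1.91, -0.001]
force: [0.6, 1.2, 0.1]
finger_gap: 0.0003
finger_force: 0.0
```

```bash
python3 chk.py
python3 - <<'E'
from h import *
im,d=grab('top');a,b=grab('side')
v=np.hstack([cv2.resize(im[100:250,140:360],(400,273)),cv2.resize(a[130:330,140:340],(400,400))[:273]])
cv2.imwrite('pics/c6.png',v[:,:,::-1])
m=np.array([.2,.98]);h=np.array([.570,.020])
for n,dd in(('side',b),('top',d)):
    Q=cloud(n,dd).reshape(-1,3); u=(Q[:,:2]-h)@m; t=(Q[:,:2]-h)@[.98,-.2]
    k=(u>-.068)&(u<-.01)&(abs(t)<.009)&(Q[:,2]<.16)&(Q[:,2]>.1)
    c=np.polyfit(u[k],Q[k,2],1) if k.sum()>20 else None; print(n,k.sum(),c,np.percentile(Q[k,2],[5,50,95]))
E
```

```text
[0.6201 0.1957 0.2569] [-1.117  0.492  1.07   1.463 -0.43   1.439 -0.308] -4.615210620468802e-05 29.15
flange 1440 [0.00297389 0.00951314 0.12694332]
clamp 122 [ 0.538 -0.042  0.136] [0.59  0.035 0.14 ] [ 0.5661 -0.0037  0.1375]
side 111 [-0.01639235  0.13423147] [0.12641208 0.13570273 0.13819659]
top 146 [0.06400178 0.13813873] [0.12632643 0.13612621 0.14084228]
```

View pics/c6.png

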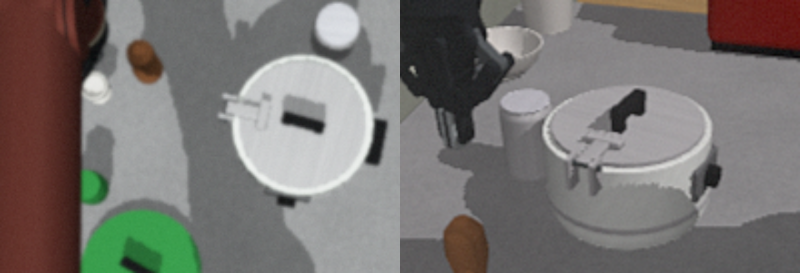

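The clamp lies level across the lid, top at about 0.136 as it should be. The lid is seated, the mill, egg cup and can are still standing, and the robot touches nothing. Handing in.

```bash
python3 -c "
from h import *
print(job_done())"
```

```text
the job is handed in; nothing more can be done
None
```

The job is handed in at about 29 s: the jar stands upright in the cooker, the lid is fully seated, and the clamp lies flat across it. I kept clear of the bystanders, though the salt cellar wasn't in the final picture.

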